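Clamp a glued pottery stem in the V-rack to dry

TASK

Lay the glued pottery stem in the V-yokes of the teak drying rack, short of the end stop, then slide it along the yokes until it bears gently but firmly on the red buffer of the end stop. Then swing the brass clamp strap over and press it down about level, so that its sprung black pad clamps the stem, and let go with the stem still seated and still touching the buffer. The stem is fragile, so use light forces throughout, and do not disturb the other things on the counter.

Things in the scene. Friction and masses are not known exactly. Their poses are not given: they have to be found in the camera images.
- stem: Loose round pottery stem, terracotta with black bands, 36 mm diameter, 170 mm long, about 250 g (-20 to +30 %). Origin at its middle, on the axis; y runs along it; either end may go to the stop. Starts level in the rest. Fragile: at most 15 N on the end stop, 45 N in the yokes (summed over their faces, about 1.5 to 2 times the push), 14 N from the clamp pad.
- rest: White plate, 76 (x) by 170 mm (y), 8 mm thick, fixed to the counter, with two low plaster V-yokes 62 mm either side of its middle along y (each 20 mm wide), in which the stem lies along y. Origin on the counter under the plate's middle; stem axis 46 mm above it; 104 mm between the yokes free for fingers, down to the plate.
- cradle: Teak slatted rack fixed to the counter, 114 (x) by 240 mm (y = -95 to 145 mm), slat tops 30 mm up. Origin on the counter midway between its two wooden 90 degree V-yokes, at y = -58 and +58 mm (each 24 mm wide, 92 mm free between them for fingers). End stop at +y; strap hinge on the +x side, away from the robot.
- end_stop: Aluminium post fixed on the rack at rack x = 0, y = 133 mm; origin at its foot, 30 mm above the counter. Towards -y a screw carries a red sprung buffer, 26 mm across, at stem height. The screw's setting differs and is not read out: buffer face at rack y = 76 to 106 mm. It yields 1 mm per 5 N, up to 5 mm, damped. Pressed in with 2 N or more, it still touches the stem after release.
- strap (a joint): Hinge of the brass clamp strap, rad. 0 = level, strap lying over the stem and the yoke at rack y = 58 mm, pad pressed in 4 mm on a seated stem; grows as it opens upward and away from the robot; about 1.8 to 2.1 at the start (leaning back past upright). Range -0.25 to 2.2. The stiff hinge (0.35 N m of friction) holds the strap wherever it is left.
- strap_hinge (a point): Point on the strap's hinge axis, at rack x = 44 mm, y = 58 mm, 110 mm above the counter. The axis is along the rack's y.
- strap_tab (a point): Middle of the top (outer) face of the orange thumb tab at the strap's free end, 80 mm from the hinge axis and 3 mm above the strap's middle plane. Tab 28 mm along the strap by 30 mm wide, 6 mm thick; strap 18 mm wide, 6 mm thick; the free end is 94 mm from the hinge.
- pad: Sprung black pressure pad under the strap, 26 by 18 mm, 44 mm from the hinge axis. Origin in the middle of its face that bears on the stem. It yields 1 mm per 1.5 N, up to 12 mm; at strap level on a seated stem it presses with 6 N, and pressing the tab to there takes about 8 N (about 4 N while the strap swings free).
- sherd: Bystander: flat terracotta sherd with black figure, about 75 by 45 mm, 7 mm thick. Origin under its middle.
- cone: Bystander: cream plaster support cone, 60 mm across, 55 mm tall. Origin under its middle.
- bottle_base: Bystander: squat brown glass bottle base, 72 mm across, 40 mm tall. Origin under its middle.
- spatula: Bystander: stainless spatula lying flat, about 200 mm long.
- brush: Bystander: brush lying flat, about 200 mm long.
- jar: Bystander: closed jar, 60 mm across, 75 mm tall. Origin under its middle.
- channel (a point): Point on the rack, 75 mm above its origin: the axis of a seated stem passes through it along the rack's y axis. The yokes open 60 mm wide at their tops, 80 mm above the counter. Friction on the yokes resists sliding with 1.5 to 4 N, more if the stem is pressed down.
Things that resemble listed ones, but are neither listed nor needed, are in the scene too. Of the things like the stem, leave any that is turquoise or white; of the rest the larger one is meant.

How it is judged:
By the outcome, as a careful person would: the job done as asked, in the order asked, and still so for the second after the job is handed in, with the robot touching nothing.
It also fails if it takes over 72 s, if anything falls off the work surface, if the arm or the gripper's body presses on something with over 40 N, if the wrist force passes 120 N, or if a joint passes its speed limit or range.

ROBOT

A 7-joint arm with a two-finger parallel gripper is mounted at the origin on the work surface. World frame = base frame: x ahead of the robot, y to its left, z up, the work surface at z = 0. Lengths are in m, angles in rad, forces in N, time in s.
With the tool pointing down it reaches from about 0.4 to 0.85 m from the base axis. Payload 10.4 kg.
Tool frame: the origin (TCP) lies between the finger pads; the fingertips stand 19 mm ahead of it and the grasp point (between the pads) is the TCP (manip.tip_reach is the z of the fingertips in the tool frame, in m); z points along the fingers, y is the direction in which the jaws open and shut (so a half turn about z gives the same grasp; the last joint's range is limited). The gripper opens to 85 mm and grips with 20 to 120 N. Pads are 22 mm wide; open, the fingers measure 114 mm over their backs; the gripper's body (76 mm by 85 mm) begins 54 mm behind the grasp point. The pads swing forward as they close: fully open they stand 13 mm farther back than shut.
Start: joints at [1.277, 0.332, -0.065, 1.46, 0.022, 1.35, -0.088], TCP at [0.167, -0.602, 0.25] pointing down, gripper open.
Joint ranges: [-2.6, 2.6], [-0.5, 2.12], [-1.47, 1.34], [0.16, 2.42], [-1.27, 4.41], [0.06, 2.06], [-2.6, 2.6]. Speed limits (rad/s): [2.22, 2.22, 2.79, 2.79, 3.14, 3.14, 3.14].

INTERFACE

Orientations are given as a unit quaternion [x, y, z, w].
In Python, from workcell import sensors, cams, manip gives the robot as it stands.
- The arm moves only by the shell command python3 -m jog 'ROWS' [FORCE]. ROWS is JSON, a list of rows, each a list of 3 entries, a list of its own where there are three numbers: the shift along the world's x, y, z in m, then the turn, a rotation vector about the world's x, y, z in rad, then the opening in per cent of the stroke, from 0 (shut) to 100 (fully open). In form: [[[dx, dy, dz], [wx, wy, wz], grip], ...]. A call has 1 to 5 rows; each row shifts and turns the pose as measured when the row begins; what a row does not reach is not made up. A row lasts 1/8 s, in which the tool goes at most 62.5 mm and 10.7 degrees, less where a joint would pass 70% of its speed; a pose out of reach is approached as far as the arm can. A call with a gripper value outside its range is refused whole. The fingers move at their own pace and stop on an object; FORCE is the grip in N (left out, the last holds). Time passes only in rows, so rows that do not move let the fingers close. It gives the time, the measured TCP pose, the force and the opening at its end, in the units of the state.
- sensors.get_obs(): the state, without advancing time (a new reading comes with each control period).
- cams.camera(name): name is "scene" or "top"; returns (picture, depth): 420x560x3 uint8, red, green, blue; 420x560 float32, m along the optical axis (not along the pixel's ray), 0 where there is no reading.
- cams.camera_model(name): a dict with "intrinsics" (3x3 intrinsics, pixels), "view" (4x4, takes a point from world to camera coordinates). Camera axes: x right, y down, z forward; pixel columns grow to the right and rows downward; lengths in m; the calibration is good to about 2 mm. A picture is of the moment at which its call begins. camera_model takes no time and is no camera call.
- manip.hand_in(): hands the job in, once; it reports no verdict.
The state is a dict: "clock": time; "joint_pos": joint angles; "joint_velocities": joint speeds; "tau": joint torques, N m; "position": TCP position; "ee_rot": TCP orientation; "ft_force": force on the tool from outside, world axes, zero at the start; "torque": the same for the moment, N m; "grip_width": opening from 0.0 (shut) to 1.0 (fully open).
Only numpy, scipy, OpenCV 4.12 (cv2) and the standard library are available. Lean on these libraries where they do the work, as an engineer would, in place of code of your own. Each camera call takes 0.05 s, during which the arm holds its last target.

## Working session

There is one attempt and no reset: what is moved stays moved. The work goes in short steps, Python scripts to look and compute and a shell command to move; the robot and the scene stay as the last step left them, time stands still between calls to the robot, and variables do not carry over. Pictures are saved under pics/ and viewed, and the job is handed in when it is done.

```bash
ls; mkdir -p pics
python3 - <<'E'
from workcell import sensors,cams,manip
import cv2,numpy as np
print(sensors.get_obs(), manip.tip_reach)
for n in("scene","top"):
    p,d=cams.camera(n); cv2.imwrite(f"pics/{n}0.png",p[:,:,::-1]); np.savez(f"{n}0.npz",p=p,d=d)
    print(n,cams.camera_model(n))
E
```

```text
pics
{'clock': 0.0, 'joint_pos': array([ 1.27738792,  0.33286079, -0.06468155,  1.46094947,  0.02162909,
        1.34988755, -0.08848219]), 'joint_velocities': array([ 0.00094464,  0.00125599,  0.00040355, -0.00084275, -0.0017846 ,
       -0.00063637,  0.00091864]), 'tau': array([ 6.71118578e-04, -6.25435567e+01,  4.91931033e-02, -3.91592181e+01,
        1.60613086e-02,  1.02312016e-02,  1.40531904e-05]), 'position': array([ 0.16707787, -0.60189383,  0.2495189 ]), 'ee_rot': array([ 9.90844718e-01,  1.35004626e-01, -1.44353546e-04, -6.89565698e-04]), 'ft_force': array([ 0.16434042, -0.36340869,  0.2764298 ]), 'torque': array([ 0.01259193, -0.0113784 , -0.03293808]), 'grip_width': 1.002474522177204} 0.019
scene {'intrinsics': array([[495.86092354,   0.        , 278.2481974 ],
       [  0.        , 495.86092354, 205.44738264],
       [  0.        ,   0.        ,   1.        ]]), 'view': array([[-0.46017112,  0.88770087, -0.01515596,  0.23142338],
       [ 0.72139885,  0.36390299, -0.58920142, -0.37964719],
       [-0.51751932, -0.28206697, -0.80784403,  1.67911088],
       [ 0.        ,  0.        ,  0.        ,  1.        ]])}
top {'intrinsics': array([[542.57788016,   0.        , 276.05850919],
       [  0.        , 542.57788016, 217.77726537],
       [  0.        ,   0.        ,   1.        ]]), 'view': array([[-2.61549865e-02, -9.99656894e-01,  1.41821767e-03,
         5.10449186e-02],
       [-9.91045206e-01,  2.57437897e-02, -1.31021591e-01,
         5.67430773e-01],
       [ 1.30940126e-01, -4.83238576e-03, -9.91378501e-01,
         1.50063760e+00],
       [ 0.00000000e+00,  0.00000000e+00,  0.00000000e+00,
         1.00000000e+00]])}
```

View pics/scene0.png

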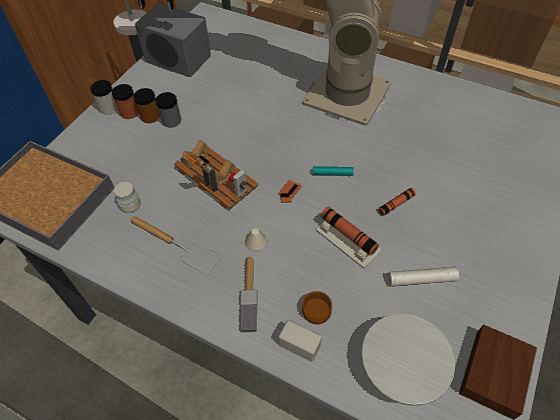

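View pics/top0.png

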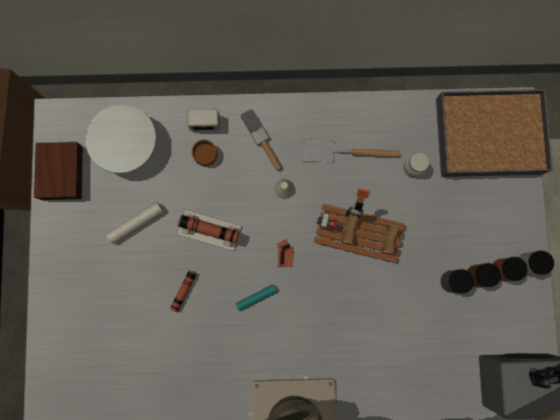

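Run:
```python
import cv2,numpy as np
a=np.load('top0.npz')['p'][:,:,::-1]; b=np.load('scene0.npz')['p'][:,:,::-1]
c=lambda im,x,y,w,h,s:cv2.resize(im[y:y+h,x:x+w],None,fx=s,fy=s,interpolation=cv2.INTER_CUBIC)
t=np.hstack([c(a,170,200,80,60,5),c(a,310,180,100,90,4)[:300]]) 
cv2.imwrite('pics/t1.png',t)
cv2.imwrite('pics/t2.png',c(a,310,180,100,90,6))
s=np.hstack([c(b,165,130,100,85,4),c(b,310,195,80,85,4)]) 
cv2.imwrite('pics/s1.png',s)
```

```text
(no output)
```

View pics/t1.png

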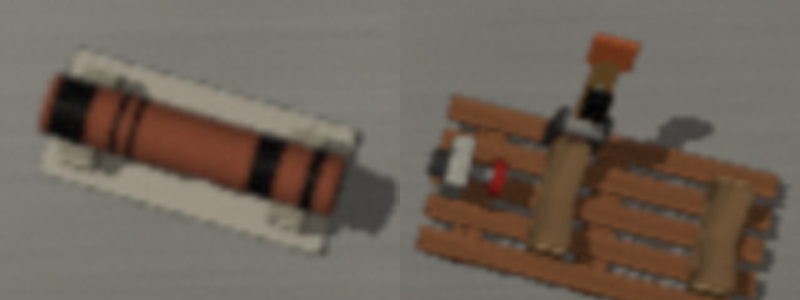

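View pics/t2.png

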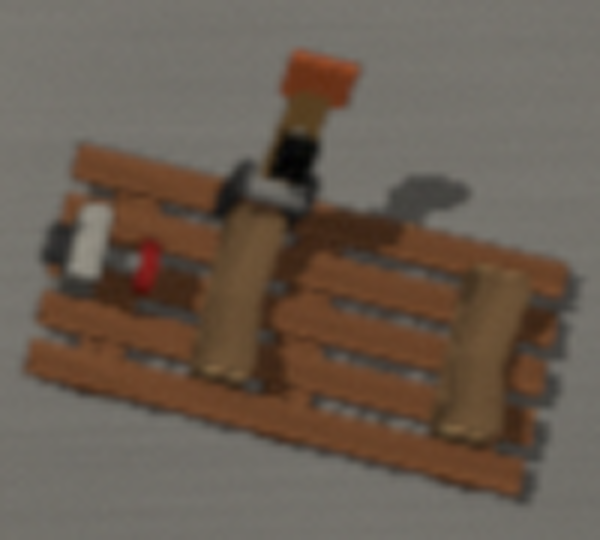

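View pics/s1.png

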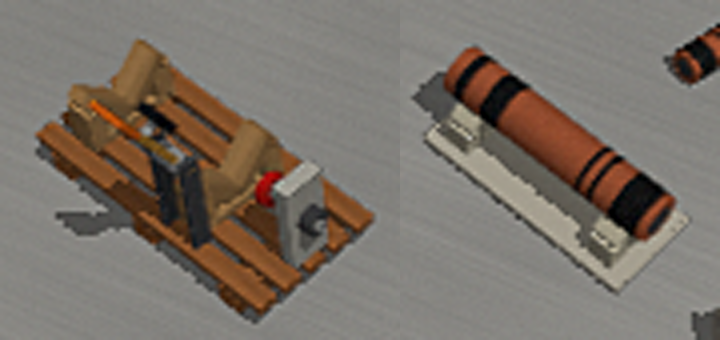

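```bash
cat > h.py <<'E'
import numpy as np,cv2
from workcell import cams
def cloud(n,p,d):
    m=cams.camera_model(n);K=m['intrinsics'];V=m['view']
    v,u=np.mgrid[:d.shape[0],:d.shape[1]]
    X=np.stack([(u-K[0,2])/K[0,0]*d,(v-K[1,2])/K[1,1]*d,d],-1)-V[:3,3]
    return X@V[:3,:3], d>0     # world
def proj(n,X):
    m=cams.camera_model(n);c=m['view'][:3,:3]@np.asarray(X)+m['view'][:3,3]
    q=m['intrinsics']@c; return q[:2]/q[2]
E
python3 - <<'E'
from h import *
for n in('top','scene'):
    z=np.load(n+'0.npz');p=z['p'].astype(int);d=z['d'];W,ok=cloud(n,p,d)
    # table plane
    print(n)
    def near(c,r):return ok&(np.hypot(W[...,0]-c[0],W[...,1]-c[1])<r)
    # seed positions from px
    if n=='top': sc=W[231,209][:2];rc=W[245,365][:2];np.save('seed.npy',[sc,rc]);print(sc,rc)
    sc,rc=np.load('seed.npy')
    S=near(sc,.13);R=near(rc,.2)
    print('table z',np.median(W[S&(W[...,2]<.004)][:,2]))
    pts=W[S&(W[...,2]>.050)&(W[...,2]<.08)&(np.abs(p[...,0]-p[...,2])>-1)]
    r=cv2.minAreaRect(pts[:,:2].astype(np.float32));print('stem',len(pts),r,np.percentile(pts[:,2],[50,95,99]))
    pl=W[S&(W[...,2]>.005)&(W[...,2]<.013)];print('plate',cv2.minAreaRect(pl[:,:2].astype(np.float32)),len(pl))
    for lo,hi in((.024,.036),):
        pl=W[R&(W[...,2]>lo)&(W[...,2]<hi)];r=cv2.minAreaRect(pl[:,:2].astype(np.float32));print('rack',r,len(pl),np.median(pl[:,2]));print(cv2.boxPoints(r))
    red=R&(p[...,0]>120)&(p[...,1]<60)&(p[...,2]<70)&(W[...,2]>.05)
    q=W[red];print('red/orange',len(q));
    b=(p[...,0]>2.6*p[...,1])&R&(W[...,2]>.055)&(W[...,2]<.1);print('buf',b.sum(),W[b].mean(0) if b.any() else 0,W[b].min(0) if b.any() else 0,W[b].max(0) if b.any() else 0)
    t=(p[...,0]>1.8*p[...,1])&R&(W[...,2]>.14);print('tab',t.sum(),W[t].mean(0) if t.any() else 0,np.argwhere(t).mean(0))
E
```

```text
top
[0.53372632 0.22432055] [ 0.48524154 -0.21322348]
table z -0.00016046664017169913
stem 751 ((0.542300283908844, 0.22619743645191193), (0.17115835845470428, 0.03564197197556496), 72.0856704711914) [0.06150677 0.06810477 0.07121217]
plate ((0.5336070656776428, 0.22358553111553192), (0.251895010471344, 0.2556563913822174), 57.56892013549805) 974
rack ((0.5218550562858582, -0.1997905969619751), (0.24078355729579926, 0.11461615562438965), 74.6214828491211) 1950 0.03018808938316081
[[ 0.43467164 -0.30067393]
 [ 0.54518396 -0.33106953]
 [ 0.6090385  -0.09890726]
 [ 0.49852616 -0.06851166]]
red/orange 7
buf 23 [ 0.54018352 -0.12233689  0.08510007] [ 0.53091687 -0.1276257   0.06949826] [ 0.55249194 -0.11776987  0.09429533]
tab 59 [ 0.60881372 -0.18785256  0.18544475] [192.50847458 362.71186441]
scene
table z 0.0004751492613177489
stem 769 ((0.5409645438194275, 0.22791333496570587), (0.17233486473560333, 0.0372871495783329), 72.99818420410156) [0.06135884 0.06662655 0.06876317]
plate ((0.5318589210510254, 0.2224065065383911), (0.24615024030208588, 0.2415788769721985), 9.656269073486328) 805
rack ((0.5202577114105225, -0.1969052255153656), (0.24473915994167328, 0.11673752963542938), 74.68399810791016) 1225 0.03006576634065906
[[ 0.431639   -0.29951102]
 [ 0.54423046 -0.33034635]
 [ 0.60887647 -0.09429944]
 [ 0.49628496 -0.06346411]]
red/orange 26
buf 32 [ 0.54594345 -0.12240004  0.08208644] [ 0.53240988 -0.13067745  0.0650623 ] [ 0.55520953 -0.11475179  0.09354209]
tab 38 [ 0.60992002 -0.18357806  0.1871402 ] [159.65789474 193.86842105]
```

```bash
cat >> h.py <<'E'
O=np.array([.5144,-.2222]);A=np.radians(74.65);ry=np.array([np.cos(A),np.sin(A)]);rx=np.array([ry[1],-ry[0]])
def rack(P):
    P=np.asarray(P);q=P[...,:2]-O;return np.stack([q@rx,q@ry,P[...,2]],-1)
def unrack(x,y):return O+x*rx+y*ry
def yaw():
    from workcell import sensors;from scipy.spatial.transform import Rotation as Rn
    o=sensors.get_obs();M=Rn.from_quat(o['ee_rot']).as_matrix();return o['position'],np.degrees(np.arctan2(M[1,1],M[0,1])),M[:,2]
E
python3 - <<'E'
from h import *
for n in('top','scene'):
    z=np.load(n+'0.npz');p=z['p'].astype(int);d=z['d'];W,ok=cloud(n,p,d);k=rack(W)
    R=ok&(abs(k[...,0])<.03)&(k[...,1]>.06)&(k[...,1]<.15)&(k[...,2]>.05)
    b=R&(p[...,0]>2*p[...,1])
    print(n,np.round(k[b]*1000,0)[np.argsort(k[b][:,1])].tolist())
    y=ok&(abs(k[...,0])<.06)&(abs(k[...,1])<.08)&(k[...,2]>.07)&(k[...,2]<.09); 
    for s in(-1,1):
        q=k[y&(k[...,1]*s>.03)];print(q.mean(0),q.min(0),q.max(0))
print(unrack(0,-.023),unrack(.12,.058))
E
```

```text
top [[-0.0, 99.0, 89.0], [3.0, 99.0, 85.0], [-8.0, 99.0, 84.0], [5.0, 100.0, 91.0], [-6.0, 100.0, 91.0], [-3.0, 100.0, 83.0], [8.0, 100.0, 86.0], [12.0, 100.0, 78.0], [-10.0, 101.0, 76.0], [-1.0, 101.0, 90.0], [-9.0, 102.0, 81.0], [2.0, 102.0, 88.0], [5.0, 102.0, 85.0], [-7.0, 103.0, 89.0], [-11.0, 103.0, 74.0], [-4.0, 103.0, 85.0], [11.0, 103.0, 80.0], [6.0, 104.0, 94.0], [-9.0, 104.0, 80.0], [-2.0, 104.0, 93.0], [1.0, 105.0, 89.0], [4.0, 105.0, 91.0], [-8.0, 106.0, 90.0], [-4.0, 106.0, 85.0], [-8.0, 106.0, 69.0], [10.0, 106.0, 82.0], [6.0, 106.0, 91.0], [-1.0, 106.0, 83.0]]
[ 0.00057716 -0.05872391  0.07545664] [-0.03756167 -0.07121081  0.07034938] [ 0.03935922 -0.04643418  0.08504985]
[0.00481593 0.05752621 0.07603127] [-0.03712508  0.03973092  0.0702574 ] [0.05124339 0.07500916 0.08869478]
scene [[4.0, 96.0, 79.0], [9.0, 99.0, 68.0], [4.0, 100.0, 86.0], [-4.0, 101.0, 89.0], [9.0, 102.0, 83.0], [10.0, 102.0, 76.0], [1.0, 102.0, 90.0], [10.0, 102.0, 81.0], [-9.0, 102.0, 85.0], [-6.0, 103.0, 88.0], [3.0, 103.0, 84.0], [6.0, 103.0, 87.0], [-5.0, 104.0, 86.0], [5.0, 104.0, 73.0], [-1.0, 104.0, 90.0], [8.0, 104.0, 85.0], [8.0, 104.0, 81.0], [1.0, 105.0, 79.0], [4.0, 105.0, 91.0], [10.0, 106.0, 79.0], [4.0, 106.0, 65.0], [6.0, 107.0, 85.0], [8.0, 107.0, 70.0], [7.0, 107.0, 82.0], [8.0, 107.0, 74.0], [5.0, 107.0, 71.0], [2.0, 108.0, 91.0], [3.0, 108.0, 88.0], [5.0, 108.0, 77.0], [13.0, 109.0, 79.0], [1.0, 111.0, 93.0], [-2.0, 111.0, 94.0]]
[-0.00323854 -0.05715644  0.07543215] [-0.03930571 -0.07535843  0.0701897 ] [ 0.0397983  -0.04418972  0.08380238]
[0.01044831 0.06063731 0.07701682] [-0.0384826   0.03962178  0.0701473 ] [0.05199163 0.0783444  0.0898851 ]
[ 0.50831156 -0.24437952] [ 0.64547267 -0.19803481]
```

```bash
python3 -m jog '[[[0.05,0.02,0],[0,0,0.1],100],[[0.05,0.03,0],[0,0,0.15],100],[[0.03,0.05,0],[0,0,0.18],100],[[0.02,0.055,0],[0,0,0.18],100],[[0.02,0.055,0],[0,0,0.18],100]]' 20
```

```text
clock: 0.72
position: [0.3374, -0.3879, 0.2463]
ee_rot: [0.859, 0.513, -0.002, -0.002]
ft_force: [0.7, -0.6, 0.8]
grip_width: 1.002
```

```bash
python3 -m jog '[[[0.015,0.06,0],[0,0,0.04],100],[[0.015,0.06,0],[0,0,0.05],100],[[0.015,0.06,0],[0,0,0.05],100],[[0.015,0.06,0],[0,0,0.05],100],[[0.02,0.06,0],[0,0,0],100]]'
python3 -m jog '[[[0.02,0.06,0],[0,0,0],100],[[0.02,0.06,0],[0,0,0],100],[[0.02,0.06,0],[0,0,0],100],[[0.02,0.05,0],[0,0,0],100],[[0.02,0.04,0],[0,0,0],100]]'
python3 -c "
from h import *;print(yaw())"
```

```text
clock: 1.35
position: [0.4157, -0.0858, 0.2455]
ee_rot: [0.803, 0.596, -0.003, -0.001]
ft_force: [1.5, 0.0, 0.8]
grip_width: 1.0
clock: 1.98
position: [0.5142, 0.1864, 0.2457]
ee_rot: [0.804, 0.595, -0.002, 0.0]
ft_force: [1.3, -1.0, 0.3]
grip_width: 1.0
(array([0.5142403 , 0.18643902, 0.24571065]), np.float64(-16.932846034927337), array([-0.00357864, -0.00330322, -0.99998814]))
```

```bash
python3 -m jog '[[[0.023,0.026,-0.04],[0,0,-0.01],75],[[0,0,-0.05],[0,0,0],75],[[0,0,-0.04],[0,0,0],75],[[0,0,0],[0,0,0],75]]'
python3 - <<'E'
from h import *
print(yaw())
p,d=cams.camera('scene');cv2.imwrite('pics/s2.png',cv2.resize(p[120:300,250:470,::-1],None,fx=3,fy=3))
E
```

```text
clock: 2.48
position: [0.5372, 0.2177, 0.1109]
ee_rot: [0.805, 0.593, -0.002, -0.002]
ft_force: [-0.3, 0.1, -0.1]
grip_width: 0.75
(array([0.53722414, 0.21773558, 0.11091008]), np.float64(-17.245395460353265), array([-5.96048608e-03, -2.91473671e-04, -9.99982194e-01]))
```

View pics/s2.png

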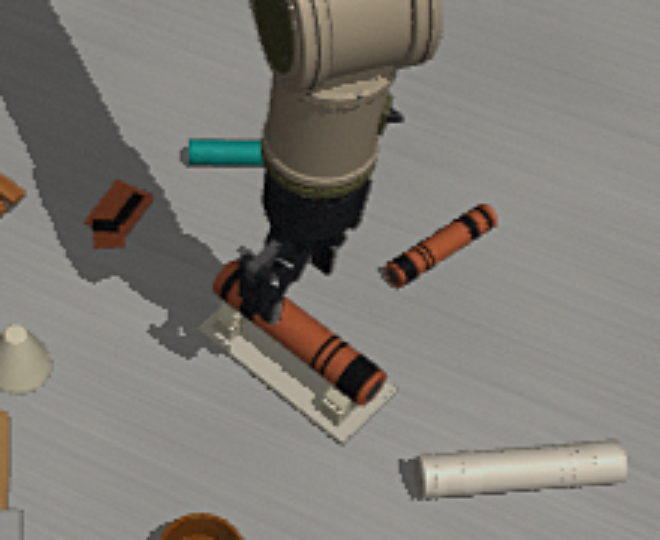

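```bash
python3 -m jog '[[[0,-0.005,-0.035],[0,0,0],75],[[0,0,-0.025],[0,0,0],75],[[0,0,-0.008],[0,0,0],75],[[0,0,0],[0,0,0],75]]'
python3 -c "
from h import *;print(yaw())"
```

```text
clock: 3.02
position: [0.5434, 0.2143, 0.0524]
ee_rot: [0.806, 0.592, 0.004, 0.001]
ft_force: [-0.9, 0.3, 0.1]
grip_width: 0.746
(array([0.54336806, 0.21431991, 0.05241543]), np.float64(-17.397488568920274), array([ 0.00819006,  0.0036216 , -0.9999599 ]))
```

```bash
python3 -m jog '[[[-0.005,-0.001,-0.005],[0,0,0],75],[[0,0,-0.003],[0,0,0],75],[[0,0,0],[0,0,0],75]]'
python3 -c "
from h import *;print(yaw())"
```

```text
clock: 3.4
position: [0.5395, 0.2138, 0.0469]
ee_rot: [0.806, 0.592, 0.006, 0.002]
ft_force: [-0.3, -0.3, -1.2]
grip_width: 0.747
(array([0.53947152, 0.21382721, 0.04690615]), np.float64(-17.412595625872903), array([ 0.01208758,  0.00446546, -0.99991697]))
```

```bash
python3 -m jog '[[[-0.002,-0.001,-0.004],[-0.004,0.012,0],75],[[0,0,0],[0,0,0],40],[[0,0,0],[0,0,0],30],[[0,0,0],[0,0,0],30],[[0,0,0],[0,0,0],30]]' 25
python3 -c "
from h import *;print(yaw())"
```

```text
clock: 4.03
position: [0.5351, 0.2139, 0.043]
ee_rot: [0.806, 0.592, -0.002, -0.001]
ft_force: [-0.1, -0.6, -0.2]
grip_width: 0.411
(array([0.53510609, 0.21394244, 0.0429896 ]), np.float64(-17.354946724439653), array([-4.84712717e-03,  1.16748801e-04, -9.99988246e-01]))
```

```bash
python3 -m jog '[[[0,0,0],[0,0,0],20],[[0,0,0.02],[0,0,0],20],[[0,0,0.04],[0,0,0],20],[[0,0,0.05],[0,0,0],20],[[0,0,0.05],[0,0,0],20]]' 30
python3 - <<'E'
from h import *
print(yaw())
p,d=cams.camera('scene');cv2.imwrite('pics/s3.png',cv2.resize(p[100:300,250:470,::-1],None,fx=3,fy=3))
E
```

```text
clock: 4.65
position: [0.5325, 0.2129, 0.2069]
ee_rot: [0.805, 0.593, -0.005, -0.003]
ft_force: [0.6, -0.1, -2.9]
grip_width: 0.412
(array([0.53245873, 0.21288889, 0.20688895]), np.float64(-17.256184558357315), array([-0.01111819, -0.00119318, -0.99993748]))
```

View pics/s3.png

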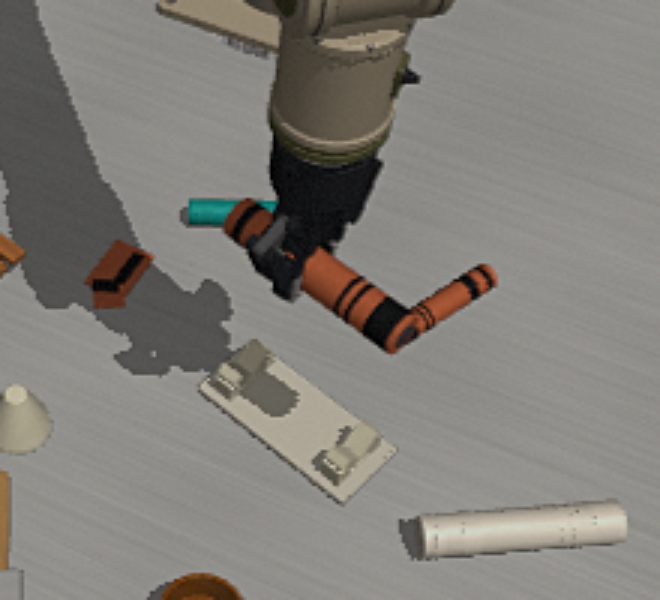

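```bash
python3 -m jog '[[[0,-0.03,0.03],[0,0.01,0.01],20],[[0,-0.055,0],[0,0,0.01],20],[[-0.003,-0.058,0],[0,0,0.01],20],[[-0.003,-0.058,0],[0,0,0],20],[[-0.003,-0.058,0],[0,0,0],20]]'
python3 -m jog '[[[-0.003,-0.058,0],[0,0,0],20],[[-0.003,-0.058,0],[0,0,0],20],[[-0.003,-0.04,0],[0,0,0],20],[[0,-0.02,0],[0,0,0],20],[[0,0,0],[0,0,0],20]]'
cat >> h.py <<'E'
def st():
    p,y,z=yaw();print('rack pos',rack(p).round(4),'yaw err deg',round(-15.35-y,2),'tilt fix wx,wy',round(-z[1],4),round(z[0],4))
def stemfit(tag):
    for n in('top','scene'):
        p,d=cams.camera(n);np.savez(f'{n}_{tag}.npz',p=p,d=d);W,ok=cloud(n,p,d)
        hsv=cv2.cvtColor(p,cv2.COLOR_RGB2HSV);k=rack(W)
        yield n,p,W,ok,k,hsv
E
python3 -c "
from h import *;st()"
```

```text
clock: 5.32
position: [0.5241, -0.0441, 0.2525]
ee_rot: [0.792, 0.611, -0.001, -0.003]
ft_force: [0.6, 1.2, -1.6]
grip_width: 0.413
clock: 5.95
position: [0.513, -0.229, 0.2565]
ee_rot: [0.793, 0.609, -0.0, -0.0]
ft_force: [0.1, 0.3, -1.9]
grip_width: 0.41
rack pos [ 0.0004 -0.0069  0.2565] yaw err deg -0.45 tilt fix wx,wy -0.0003 -0.0004
```

Run:
```python
from h import *
st();pos=rack(yaw()[0])
for n,p,W,ok,k,hsv in stemfit('a'):
    m=ok&(abs(k[...,0]-pos[0])<.03)&(abs(k[...,1]-pos[1])<.12)&(abs(k[...,2]-pos[2])<.03)&(hsv[...,0]<14)&(hsv[...,1]>90)
    q=k[m]; y=q[:,1]
    r=cv2.minAreaRect(q[:,:2].astype(np.float32))
    print(n,len(q),'rect',r,'y',np.percentile(y,[0,1,99,100]))
    for lo in np.arange(pos[1]-.09,pos[1]+.11,.02):
        s=q[(y>=lo)&(y<lo+.02)]
        if len(s)>5:print(round(lo+.01,3),'xmid',((s[:,0].min()+s[:,0].max())/2).round(4),'ztop',np.percentile(s[:,2],90).round(4))
    cv2.imwrite(f'pics/{n}4.png',cv2.resize((p[150:290,280:440,::-1] if n=='top' else p[60:230,120:310,::-1]),None,fx=4,fy=4))
```

```text
rack pos [ 0.0004 -0.0069  0.2565] yaw err deg -0.45 tilt fix wx,wy -0.0003 -0.0004
top 406 rect ((0.0023382119834423065, 0.04825781285762787), (0.08875585347414017, 0.03673718869686127), 89.46854400634766) y [0.00402293 0.00730548 0.09245201 0.09261778]
0.013 xmid 0.0004 ztop 0.279
0.033 xmid 0.0015 ztop 0.2793
0.053 xmid 0.0027 ztop 0.2798
0.073 xmid 0.0018 ztop 0.2812
0.093 xmid 0.0011 ztop 0.2784
scene 422 rect ((0.002027379348874092, 0.01944401115179062), (0.15386997163295746, 0.03738421946763992), 89.07067108154297) y [-0.05755714 -0.05137057  0.09561358  0.09656271]
-0.047 xmid 0.0114 ztop 0.2774
-0.007 xmid -0.0013 ztop 0.2778
0.013 xmid 0.0033 ztop 0.278
0.033 xmid 0.0015 ztop 0.2781
0.053 xmid 0.0028 ztop 0.2782
0.073 xmid 0.0046 ztop 0.2792
0.093 xmid 0.0013 ztop 0.2769
```

View pics/scene4.png

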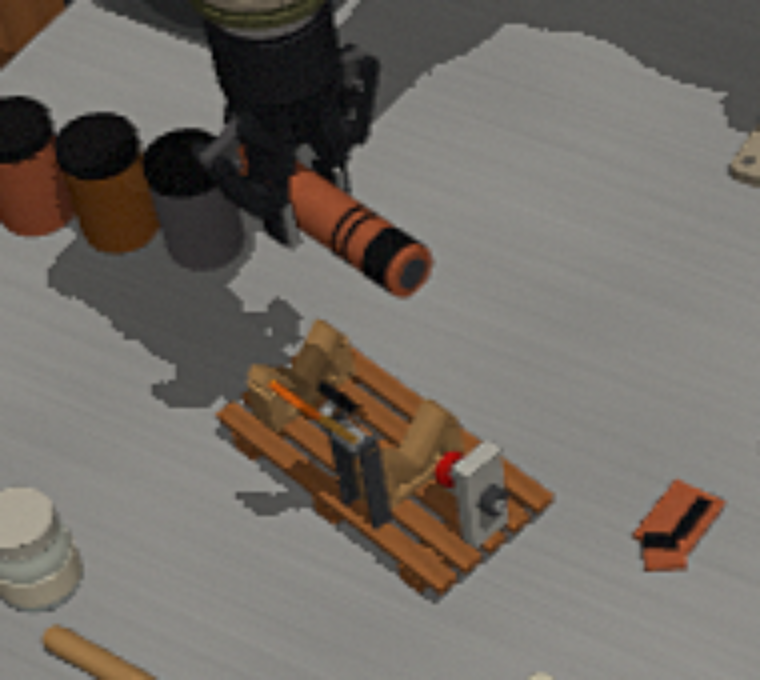

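View pics/top4.png

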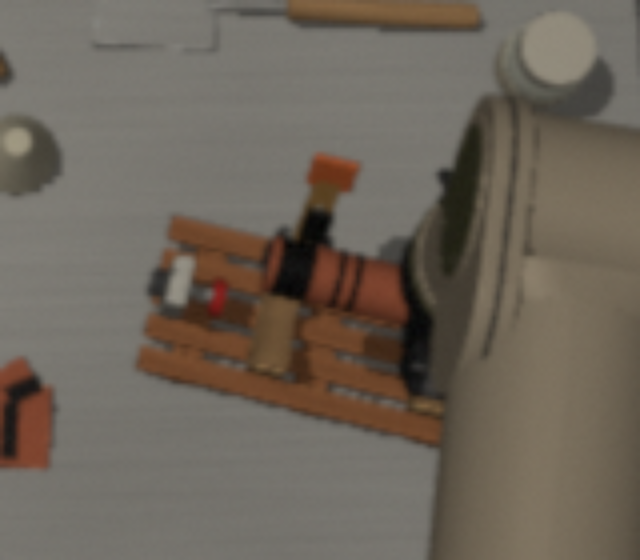

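```bash
python3 -m jog '[[[-0.006,-0.017,-0.03],[0,0,0],20],[[0,0,-0.05],[0,0,0],20],[[0,0,-0.04],[0,0,0],20],[[0,0,-0.02],[0,0,0],20],[[0,0,0],[0,0,0],20]]'
python3 -c "
from h import *;st()"
```

```text
clock: 6.68
position: [0.5109, -0.2326, 0.1154]
ee_rot: [0.787, 0.617, 0.002, 0.001]
ft_force: [0.8, 0.5, -2.1]
grip_width: 0.412
rack pos [-0.0006 -0.0109  0.1154] yaw err deg -1.53 tilt fix wx,wy -0.0018 0.0044
```

```bash
python3 -m jog '[[[-0.004,-0.014,-0.002],[-0.002,0.004,-0.015],20],[[0,0,0],[0,0,0],20],[[0,0,0],[0,0,0],20]]'
python3 -c "
from h import *;st()"
```

```text
clock: 7.05
position: [0.5086, -0.2467, 0.1165]
ee_rot: [0.791, 0.611, 0.001, 0.002]
ft_force: [0.5, 0.3, -3.0]
grip_width: 0.412
rack pos [ 0.0009 -0.0252  0.1165] yaw err deg -0.72 tilt fix wx,wy 0.0023 0.0039
```

```bash
cat >> h.py <<'E'
def scan(tag,pos,s=0.03):
  for n,p,W,ok,k,hsv in stemfit(tag):
    m=ok&(abs(k[...,0]-pos[0])<s)&(abs(k[...,1]-pos[1])<.13)&(abs(k[...,2]-pos[2])<.025)&(hsv[...,0]<8)&(hsv[...,1]>110)
    q=k[m]; y=q[:,1]
    r=cv2.minAreaRect(q[:,:2].astype(np.float32))
    print(n,len(q),'rect',np.round(r[0],4),np.round(r[1],4),r[2],'y',np.percentile(y,[0,2,98,100]).round(4))
    for lo in np.arange(-.11,.11,.02):
        t=q[(y>=lo)&(y<lo+.02)]
        if len(t)>9:print(round(lo+.01,3),'xmid',((t[:,0].min()+t[:,0].max())/2).round(4),'w',np.ptp(t[:,0]).round(3),'ztop',np.percentile(t[:,2],90).round(4))
E
python3 -c "
from h import *;scan('b',[0,0,.12])"
```

```text
top 40 rect [0.0005 0.031 ] [0.0308 0.0849] 5.855076313018799 y [-0.0125 -0.0093  0.0716  0.0737]
0.02 xmid 0.0016 w 0.032 ztop 0.1382
0.04 xmid -0.0002 w 0.028 ztop 0.1389
scene 34 rect [ 0.0017 -0.0096] [0.1721 0.035 ] 89.99076080322266 y [-0.0956 -0.0945  0.0755  0.0765]
```

```bash
python3 -m jog '[[[-0.001,0,-0.015],[0,0,0],20],[[0,0,-0.012],[0.002,0.003,0],20],[[0,0,-0.006],[0,0,0],20],[[0,0,0],[0,0,0],20]]'
python3 -c "
from h import *;st()"
```

```text
clock: 7.65
position: [0.5068, -0.2465, 0.0802]
ee_rot: [0.791, 0.611, -0.0, -0.0]
ft_force: [0.2, -0.1, -2.3]
grip_width: 0.413
rack pos [-0.0009 -0.0254  0.0802] yaw err deg -0.72 tilt fix wx,wy -0.0005 -0.0007
```

```bash
python3 -m jog '[[[0,0,-0.003],[0,0,0],20],[[0,0,-0.002],[0,0,0],20],[[0,0,0],[0,0,0],20]]'
python3 -m jog '[[[0,0,-0.0015],[0,0,0],20],[[0,0,0],[0,0,0],20]]'
python3 -c "
from h import *;st()"
```

```text
clock: 8.02
position: [0.5072, -0.2465, 0.0753]
ee_rot: [0.791, 0.611, 0.0, -0.0]
ft_force: [-0.8, 0.4, -2.8]
grip_width: 0.414
clock: 8.28
position: [0.5074, -0.2466, 0.074]
ee_rot: [0.791, 0.611, 0.0, 0.0]
ft_force: [-0.5, 0.6, -2.0]
grip_width: 0.412
rack pos [-0.0003 -0.0254  0.074 ] yaw err deg -0.72 tilt fix wx,wy 0.0 0.0004
```

```bash
python3 -m jog '[[[0,0,-0.001],[0,0,0],20],[[0,0,0],[0,0,0],20]]'
python3 -m jog '[[[0,0,-0.001],[0,0,0],20],[[0,0,0],[0,0,0],20]]'
python3 -c "
from h import *;st()"
```

```text
clock: 8.52
position: [0.5075, -0.2466, 0.0734]
ee_rot: [0.791, 0.611, 0.0, 0.0]
ft_force: [-0.5, 0.2, -0.9]
grip_width: 0.41
clock: 8.78
position: [0.5075, -0.2466, 0.0734]
ee_rot: [0.791, 0.611, -0.0, 0.0]
ft_force: [-1.6, 1.2, -1.4]
grip_width: 0.415
rack pos [-0.0002 -0.0254  0.0734] yaw err deg -0.72 tilt fix wx,wy 0.0011 0.0002
```

```bash
python3 -m jog '[[[0,0,-0.0015],[0,0,0],20],[[0,0,0],[0,0,0],20]]'
python3 -c "
from h import *;st()
from workcell import sensors;print(sensors.get_obs()['ft_force'])"
```

```text
clock: 9.02
position: [0.5074, -0.2466, 0.0734]
ee_rot: [0.791, 0.611, -0.001, 0.001]
ft_force: [-1.7, 0.2, -1.4]
grip_width: 0.409
rack pos [-0.0002 -0.0254  0.0734] yaw err deg -0.71 tilt fix wx,wy 0.002 -0.0003
[-1.6595518   0.19193131 -1.39344992]
```

```bash
python3 -m jog '[[[0,0,0],[0,0,0],44],[[0,0,0],[0,0,0],50],[[0,0,0],[0,0,0],60],[[0,0,0],[0,0,0],70]]'
python3 -m jog '[[[0,0,0.01],[0,0,0],70],[[0,0,0.03],[0,0,0],70],[[0,0,0.05],[0,0,0],70],[[0,0,0.04],[0,0,0],50],[[0,0,0.02],[0,0,0],20]]'
python3 -c "
from h import *;st()"
```

```text
clock: 9.52
position: [0.5081, -0.2468, 0.0733]
ee_rot: [0.791, 0.611, -0.0, 0.001]
ft_force: [-0.2, -0.5, 0.3]
grip_width: 0.7
clock: 10.15
position: [0.5071, -0.2458, 0.229]
ee_rot: [0.791, 0.612, -0.0, 0.0]
ft_force: [1.2, -0.2, -1.2]
grip_width: 0.301
rack pos [-0.0008 -0.0247  0.229 ] yaw err deg -0.77 tilt fix wx,wy 0.0006 0.0001
```

```bash
python3 -m jog '[[[-0.014,-0.05,0],[0,0,0],0],[[-0.014,-0.05,0],[0,0,0],0],[[0,0,0],[0,0,0],0],[[0,0,0],[0,0,0],0]]'
python3 - <<'E'
from h import *
st()
for n,p,W,ok,k,hsv in stemfit('c'):
    m=ok&(abs(k[...,0])<.025)&(abs(k[...,1])<.13)&(k[...,2]>.081)&(k[...,2]<.103)&(hsv[...,0]<14)&(hsv[...,1]>90)&(k[...,1]<.09)
    q=k[m];y=q[:,1];r=cv2.minAreaRect(q[:,:2].astype(np.float32));print(n,len(q),r,np.percentile(y,[0,2,98,100]))
    for lo in np.arange(-.11,.11,.02):
        t=q[(y>=lo)&(y<lo+.02)]
        if len(t)>9:print(round(lo+.01,3),'xmid',((t[:,0].min()+t[:,0].max())/2).round(4),'ztop',np.percentile(t[:,2],90).round(4))
    cv2.imwrite(f'pics/{n}5.png',cv2.resize((p[160:290,290:440,::-1] if n=='top' else p[100:240,130:310,::-1]),None,fx=4,fy=4))
E
```

```text
clock: 10.65
position: [0.4801, -0.3473, 0.235]
ee_rot: [0.79, 0.613, 0.001, 0.004]
ft_force: [-0.9, 0.3, 0.2]
grip_width: -0.001
rack pos [ 1.000e-04 -1.297e-01  2.350e-01] yaw err deg -0.95 tilt fix wx,wy 0.0046 0.0067
top 639 ((0.00029617734253406525, -0.010273784399032593), (0.1694336235523224, 0.03518407791852951), 89.88088989257812) [-0.09497081 -0.09175451  0.071939    0.07441516]
-0.1 xmid -0.0008 ztop 0.0937
-0.08 xmid 0.0004 ztop 0.0955
-0.06 xmid -0.0001 ztop 0.0953
-0.04 xmid -0.0002 ztop 0.0949
-0.02 xmid 0.0008 ztop 0.0951
0.0 xmid 0.0004 ztop 0.0961
0.02 xmid 0.0009 ztop 0.096
0.04 xmid 0.001 ztop 0.0963
0.06 xmid -0.0008 ztop 0.0941
0.08 xmid 0.0001 ztop 0.0948
scene 391 ((-4.7247856855392456e-05, -0.011155664920806885), (0.035972874611616135, 0.17641322314739227), 0.02796557918190956) [-0.09936364 -0.09258604  0.07512785  0.0770523 ]
-0.1 xmid -0.0005 ztop 0.092
-0.08 xmid -0.0002 ztop 0.0942
-0.06 xmid 0.0005 ztop 0.0952
-0.04 xmid -0.0006 ztop 0.0943
-0.02 xmid 0.0002 ztop 0.0936
0.0 xmid 0.0011 ztop 0.0955
0.02 xmid -0.0004 ztop 0.0944
0.04 xmid -0.0002 ztop 0.0954
0.06 xmid 0.0008 ztop 0.0932
0.08 xmid 0.0012 ztop 0.0928
```

View pics/scene5.png

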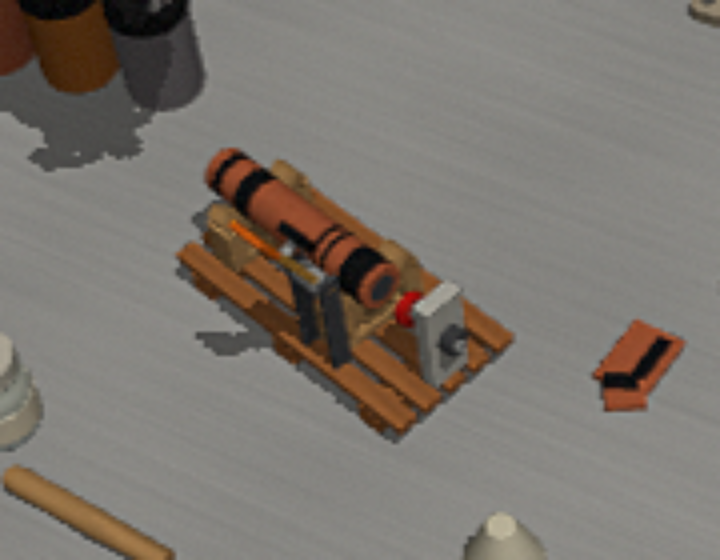

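View pics/top5.png

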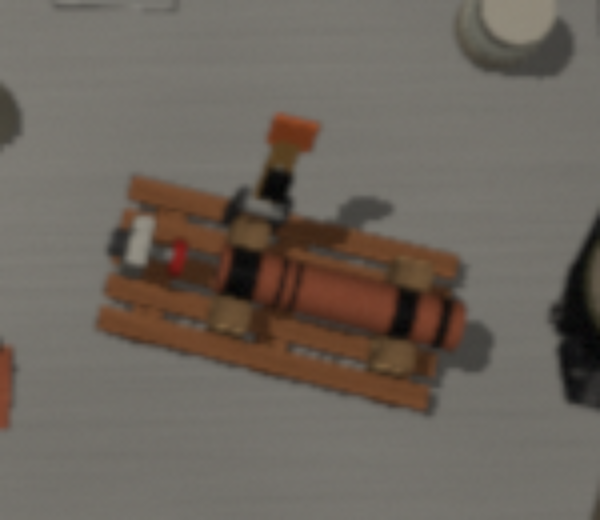

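```bash
python3 -m jog '[[[0,0,-0.05],[0.005,0.007,0],0],[[0,0,-0.055],[0,0,0],0],[[0,0,-0.03],[0,0,0],0],[[0,0,-0.015],[0,0,0],0],[[0,0,0],[0,0,0],0]]'
python3 -c "
from h import *;st()"
```

```text
clock: 11.38
position: [0.483, -0.3425, 0.0833]
ee_rot: [0.788, 0.616, 0.001, 0.001]
ft_force: [-0.0, -1.0, 1.3]
grip_width: 0.001
rack pos [ 0.0015 -0.1244  0.0833] yaw err deg -1.39 tilt fix wx,wy 0.0014 0.0027
```

```bash
python3 -m jog '[[[0,0.006,-0.003],[0.001,0.003,-0.014],0],[[0.001,0.005,0],[0,0,0],0],[[0,0,0],[0,0,0],0]]'
python3 -c "
from h import *;st()"
python3 -m jog '[[[0.0008,0.003,0],[0,0,0],0],[[0,0,0],[0,0,0],0]]'
python3 -m jog '[[[0.0008,0.003,0],[0,0,0],0],[[0,0,0],[0,0,0],0]]'
python3 -c "
from h import *;st()"
```

```text
clock: 11.75
position: [0.486, -0.331, 0.0835]
ee_rot: [0.792, 0.61, 0.0, 0.002]
ft_force: [0.1, -0.2, 0.1]
grip_width: -0.002
rack pos [ 0.0015 -0.1124  0.0835] yaw err deg -0.57 tilt fix wx,wy 0.0032 0.0034
clock: 12.0
position: [0.4872, -0.3281, 0.0843]
ee_rot: [0.792, 0.61, 0.0, 0.003]
ft_force: [0.8, 0.5, 0.3]
grip_width: 0.002
clock: 12.25
position: [0.4879, -0.3254, 0.0844]
ee_rot: [0.792, 0.61, 0.0, 0.003]
ft_force: [-0.7, -1.0, 0.2]
grip_width: 0.005
rack pos [ 0.0018 -0.1066  0.0844] yaw err deg -0.53 tilt fix wx,wy 0.0046 0.0043
```

```bash
for i in 1 2 3; do :; done; python3 -m jog '[[[0.0008,0.003,-0.001],[0.004,0.004,0],0],[[0,0,0],[0,0,0],0]]'
python3 -m jog '[[[0.0008,0.003,0],[0,0,0],0],[[0.0008,0.003,0],[0,0,0],0]]'
python3 -m jog '[[[0.0008,0.003,0],[0,0,0],0],[[0.0008,0.003,0],[0,0,0],0]]'
python3 -c "
from h import *;st()"
```

```text
clock: 12.5
position: [0.4887, -0.323, 0.0836]
ee_rot: [0.793, 0.61, -0.0, 0.001]
ft_force: [0.0, -0.0, -0.1]
grip_width: 0.0
clock: 12.75
position: [0.4902, -0.3173, 0.0835]
ee_rot: [0.793, 0.609, -0.0, 0.001]
ft_force: [0.0, -2.6, 0.4]
grip_width: 0.001
clock: 13.0
position: [0.492, -0.3108, 0.0835]
ee_rot: [0.793, 0.609, -0.0, 0.001]
ft_force: [-1.0, -1.5, 0.6]
grip_width: 0.004
rack pos [ 0.0019 -0.0914  0.0835] yaw err deg -0.45 tilt fix wx,wy 0.0017 0.0003
```

```bash
python3 -m jog '[[[0.0008,0.003,0],[0,0,0],0],[[0.0008,0.003,0],[0,0,0],0]]'
python3 -m jog '[[[0.0005,0.002,0],[0,0,0],0],[[0.0005,0.002,0],[0,0,0],0]]'
python3 -m jog '[[[0.0003,0.001,0],[0,0,0],0],[[0.0003,0.001,0],[0,0,0],0]]'
python3 - <<'E'
from h import *
st()
for n,p,W,ok,k,hsv in stemfit('d'):
    if n=='scene':cv2.imwrite('pics/s6.png',cv2.resize(p[100:240,130:310,::-1],None,fx=4,fy=4))
    m=ok&(abs(k[...,0])<.025)&(abs(k[...,1])<.13)&(k[...,2]>.081)&(k[...,2]<.103)&(hsv[...,0]<14)&(hsv[...,1]>90)&(k[...,1]<.11)
    print(n,m.sum(),np.percentile(k[m][:,1],[0,2,98,100]))
E
```

```text
clock: 13.25
position: [0.4938, -0.3042, 0.0835]
ee_rot: [0.793, 0.61, -0.0, 0.001]
ft_force: [0.3, -3.0, 0.2]
grip_width: 0.001
clock: 13.5
position: [0.4944, -0.3017, 0.0836]
ee_rot: [0.793, 0.609, -0.001, 0.002]
ft_force: [-1.2, -8.6, 0.4]
grip_width: 0.004
clock: 13.75
position: [0.4943, -0.3018, 0.0837]
ee_rot: [0.794, 0.608, -0.002, 0.003]
ft_force: [-0.1, -4.6, -0.9]
grip_width: -0.001
rack pos [ 0.0017 -0.082   0.0837] yaw err deg -0.28 tilt fix wx,wy 0.0065 -0.0002
top 659 [-0.07088812 -0.06527695  0.10374652  0.10754284]
scene 416 [-0.07670544 -0.06843265  0.1061476   0.10971281]
```

View pics/s6.png

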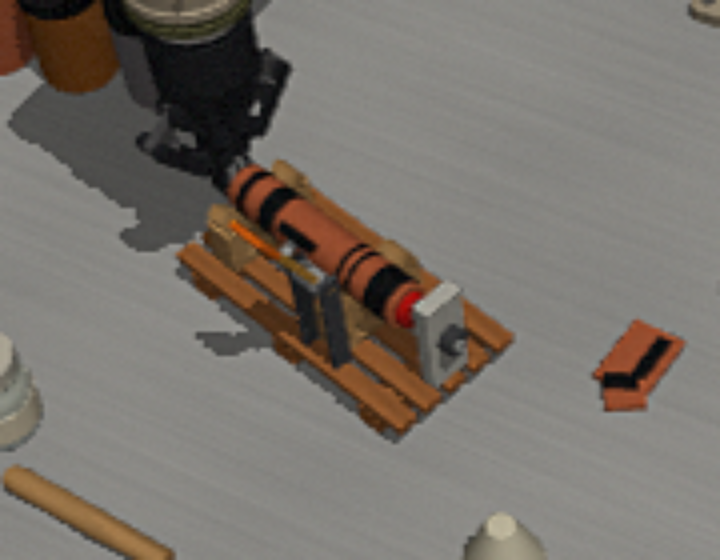

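```bash
python3 -m jog '[[[0.0005,0.002,0],[0.003,0,0],0]]'
python3 -m jog '[[[0.0005,0.002,0],[0,0,0],0]]'
python3 -m jog '[[[0.0003,0.0015,0],[0,0,0],0]]'
python3 -c "
from h import *;st()"
```

```text
clock: 13.98
position: [0.4943, -0.3015, 0.0838]
ee_rot: [0.794, 0.608, -0.002, 0.002]
ft_force: [-1.1, -8.5, -0.4]
grip_width: -0.0
clock: 14.1
position: [0.4942, -0.3014, 0.0839]
ee_rot: [0.795, 0.607, -0.003, 0.003]
ft_force: [-1.4, -8.9, -1.2]
grip_width: -0.003
clock: 14.22
position: [0.4941, -0.3015, 0.084]
ee_rot: [0.795, 0.606, -0.003, 0.003]
ft_force: [-1.7, -5.7, 0.2]
grip_width: 0.0
rack pos [ 0.0014 -0.0818  0.084 ] yaw err deg 0.0 tilt fix wx,wy 0.0095 -0.0011
```

```bash
python3 -m jog '[[[-0.003,-0.01,0],[0.005,0,0],0],[[-0.005,-0.02,0],[0,0,0],0],[[-0.005,-0.02,0.03],[0,0,0],0],[[0,0,0.05],[0,0,0],0],[[0,0,0.05],[0,0,0],0]]'
python3 - <<'E'
from h import *
st()
for n,p,W,ok,k,hsv in stemfit('e'):
    cv2.imwrite(f'pics/{n}7.png',cv2.resize(p[100:240,130:310,::-1] if n=='scene' else p[160:290,290:440,::-1],None,fx=4,fy=4))
    m=ok&(abs(k[...,0])<.025)&(abs(k[...,1])<.13)&(k[...,2]>.081)&(k[...,2]<.103)&(hsv[...,0]<14)&(hsv[...,1]>90)&(k[...,1]<.11)
    print(n,m.sum(),np.percentile(k[m][:,1],[0,2,98,100]))
    t=ok&(k[...,0]>.05)&(k[...,2]>.13)&(k[...,2]<.22)&(abs(k[...,1]-.058)<.03)&(hsv[...,1]>150)
    q=k[t];print('tab',len(q),q.mean(0),q.min(0),q.max(0))
E
```

```text
clock: 14.85
position: [0.4762, -0.355, 0.2125]
ee_rot: [0.796, 0.606, -0.002, -0.004]
ft_force: [0.4, -0.6, 0.5]
grip_width: -0.001
rack pos [-0.0017 -0.1382  0.2125] yaw err deg 0.07 tilt fix wx,wy -0.0039 -0.008
top 674 [-0.07118942 -0.06736564  0.10289038  0.10736727]
tab 95 [0.07852634 0.05777643 0.17935983] [0.05053322 0.04451184 0.15493996] [0.08822237 0.07063313 0.20220622]
scene 411 [-0.07173418 -0.06642448  0.10489631  0.10889823]
tab 62 [0.07419384 0.06299951 0.17530342] [0.05027631 0.04400112 0.13492683] [0.089027   0.07432523 0.19863529]
```

View pics/scene7.png

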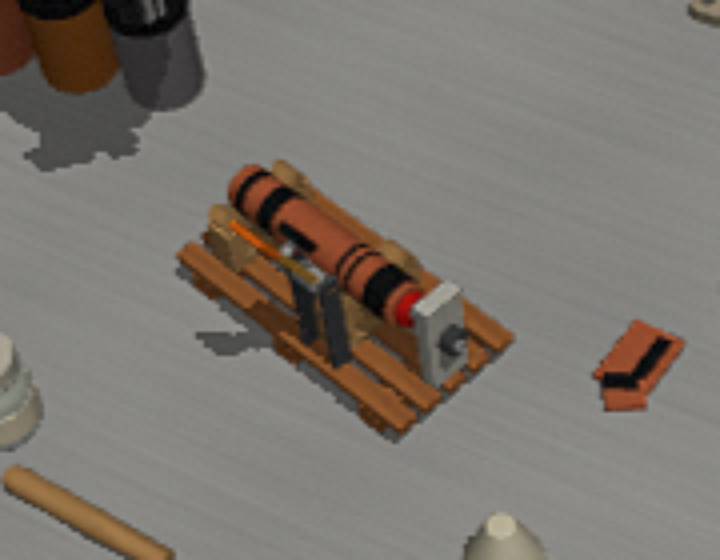

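View pics/top7.png

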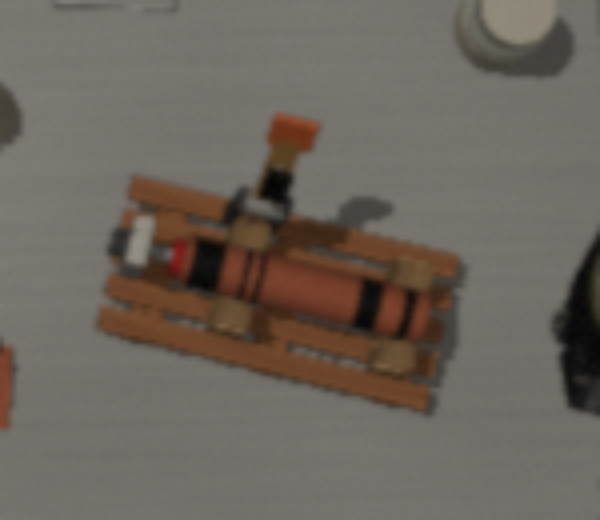

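```bash
python3 -m jog '[[[0.02,0.01,0.05],[-0.004,-0.008,0],0],[[0.04,0.03,0.01],[0,0,0],0],[[0.045,0.04,0],[0,0,0],0],[[0.045,0.04,0],[0,0,0],0],[[0.03,0.03,0],[0,0,0],0]]'
python3 -c "
from h import *;st();print(unrack(.125,.058))"
```

```text
clock: 15.58
position: [0.6582, -0.2133, 0.2774]
ee_rot: [0.8, 0.6, -0.0, 0.004]
ft_force: [0.9, -1.2, -0.4]
grip_width: -0.0
rack pos [0.1363 0.0467 0.2774] yaw err deg 0.97 tilt fix wx,wy 0.0072 0.0049
[ 0.6502943  -0.19935838]
```

```bash
python3 -m jog '[[[-0.001,0.012,-0.03],[0.007,0.005,0.015],0],[[0,0,-0.04],[0,0,0],0],[[0,0,-0.022],[0,0,0],0],[[0,0,0],[0,0,0],0]]'
python3 - <<'E'
from h import *
st()
p,d=cams.camera('scene');cv2.imwrite('pics/s8.png',cv2.resize(p[80:240,110:310,::-1],None,fx=4,fy=3.6))
E
```

```text
clock: 16.08
position: [0.6587, -0.1993, 0.1796]
ee_rot: [0.794, 0.608, 0.001, -0.002]
ft_force: [0.2, 0.2, -0.1]
grip_width: -0.002
rack pos [0.1331 0.0603 0.1796] yaw err deg -0.23 tilt fix wx,wy -0.0045 -0.0021
```

View pics/s8.png

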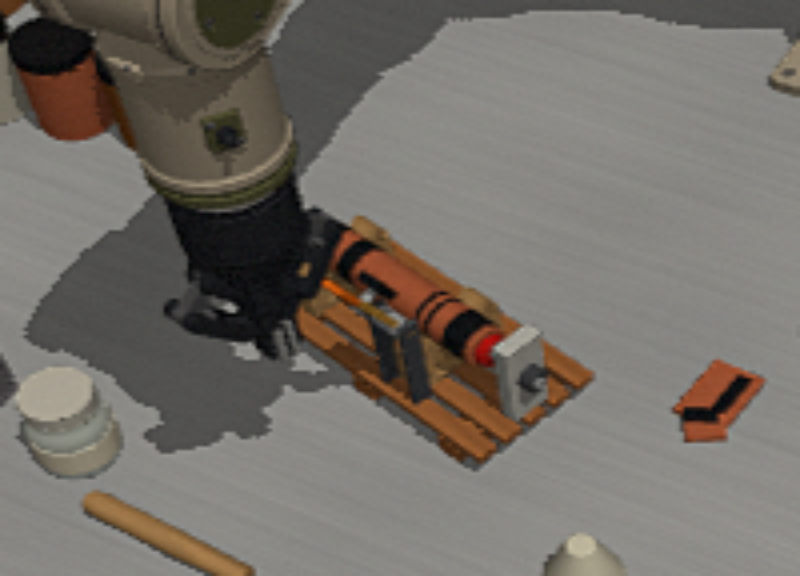

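```bash
python3 -c "
from workcell import sensors;print(sensors.get_obs()['joint_pos'].round(2))"
python3 -m jog '[[[0.01,0,0.04],[0,0,0],0],[[0.01,0,0.03],[0,0,-0.05],0]]'
python3 -c "
from workcell import sensors;print(sensors.get_obs()['joint_pos'].round(2))
from h import *;st()"
```

```text
[ 0.69  0.61 -0.7   1.33  0.38  1.34 -0.27]
clock: 16.38
position: [0.6783, -0.2012, 0.2525]
ee_rot: [0.81, 0.587, 0.0, -0.003]
ft_force: [0.5, -0.1, -0.1]
grip_width: 0.003
[ 0.64  0.61 -0.69  1.17  0.37  1.49 -0.3 ]
rack pos [0.1526 0.0636 0.2525] yaw err deg 2.8 tilt fix wx,wy -0.0048 -0.0024
```

```bash
python3 -m jog '[[[0,0,0],[0,0,-0.18],0],[[0,0,0],[0,0,-0.18],0],[[0,0,0],[0,0,-0.18],0],[[0,0,0],[0,0,-0.18],0],[[0,0,0],[0,0,-0.18],0]]'
python3 -m jog '[[[0,0,0],[0,0,-0.18],0],[[0,0,0],[0,0,-0.18],0],[[0,0,0],[0,0,-0.18],0],[[0,0,0],[0,0,-0.08],0],[[0,0,0],[0,0,0],0]]'
python3 -c "
from workcell import sensors;print(sensors.get_obs()['joint_pos'].round(2))
from h import *;st()"
```

```text
clock: 17.0
position: [0.6816, -0.2038, 0.2643]
ee_rot: [0.987, 0.161, 0.007, 0.003]
ft_force: [-0.3, 0.6, 0.3]
grip_width: 0.0
clock: 17.62
position: [0.6833, -0.2059, 0.2731]
ee_rot: [0.987, -0.159, 0.011, 0.006]
ft_force: [-0.3, -0.1, 0.2]
grip_width: 0.002
[ 0.49  0.54 -0.42  1.15  0.23  1.47 -1.79]
rack pos [0.1586 0.0604 0.2731] yaw err deg 92.95 tilt fix wx,wy 0.0144 0.0197
```

```bash
python3 -m jog '[[[-0.02,0.003,-0.03],[0.014,0.02,0.051],0],[[-0.01,0.003,-0.04],[0,0,0],0],[[0,0,-0.02],[0,0,0],0],[[0,0,0],[0,0,0],0]]'
python3 -c "
from h import *;st()"
```

```text
clock: 18.12
position: [0.6543, -0.2009, 0.1855]
ee_rot: [0.992, -0.129, 0.003, -0.0]
ft_force: [0.0, 0.6, 0.2]
grip_width: -0.003
rack pos [0.1293 0.0575 0.1855] yaw err deg 89.52 tilt fix wx,wy 0.0007 0.0061
```

```bash
python3 -m jog '[[[-0.014,0.004,0],[0,0.005,0],0],[[-0.008,0.002,0],[0,0,0],0],[[-0.005,0.0013,0],[0,0,0],0]]'
python3 -c "
from h import *;st()"
python3 -m jog '[[[-0.006,0.0016,0],[0,0,0],0],[[-0.006,0.0016,0],[0,0,0],0]]'
python3 -c "
from h import *;st()"
```

```text
clock: 18.5
position: [0.6295, -0.1939, 0.1897]
ee_rot: [0.992, -0.129, 0.003, 0.0]
ft_force: [-0.4, 0.4, -0.3]
grip_width: -0.001
rack pos [0.1035 0.0578 0.1897] yaw err deg 89.43 tilt fix wx,wy 0.0016 0.0068
clock: 18.75
position: [0.6203, -0.1913, 0.1929]
ee_rot: [0.992, -0.129, 0.008, 0.001]
ft_force: [7.2, -1.2, 5.2]
grip_width: -0.0
rack pos [0.0939 0.0578 0.1929] yaw err deg 89.43 tilt fix wx,wy 0.0038 0.0158
```

```bash
python3 -m jog '[[[-0.01,0.0026,-0.001],[0,0.012,0],0],[[-0.01,0.0026,0],[0,0,0],0]]'
python3 -c "
from h import *;st()"
python3 -m jog '[[[-0.01,0.0026,0],[0,0.005,0],0],[[-0.01,0.0026,0.002],[0,0,0],0]]'
python3 - <<'E'
from h import *
st()
p,d=cams.camera('scene');cv2.imwrite('pics/s9.png',cv2.resize(p[80:240,110:310,::-1],None,fx=4,fy=3.6))
E
```

```text
clock: 19.0
position: [0.6035, -0.1868, 0.1957]
ee_rot: [0.992, -0.129, 0.007, 0.002]
ft_force: [5.0, -0.8, 3.7]
grip_width: -0.001
rack pos [0.0766 0.0578 0.1957] yaw err deg 89.43 tilt fix wx,wy 0.0062 0.0143
clock: 19.25
position: [0.5842, -0.1815, 0.1993]
ee_rot: [0.992, -0.128, 0.007, 0.003]
ft_force: [3.9, -0.8, -2.8]
grip_width: -0.003
rack pos [0.0566 0.0577 0.1993] yaw err deg 89.42 tilt fix wx,wy 0.0072 0.0136
```

View pics/s9.png

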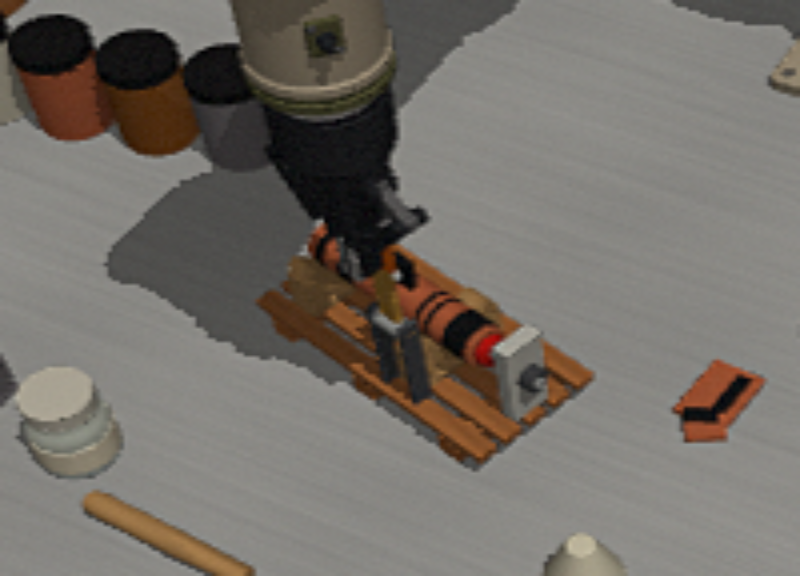

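```bash
python3 -m jog '[[[-0.01,0.0026,0.003],[-0.005,0.013,0],0],[[-0.01,0.0026,0.002],[0,0,0],0]]'
python3 -c "
from h import *;st()"
python3 -m jog '[[[-0.01,0.0026,-0.002],[0,0.003,0],0],[[-0.009,0.0024,-0.003],[0,0,0],0]]'
python3 -c "
from h import *;st()"
```

```text
clock: 19.55
position: [0.5627, -0.1762, 0.2041]
ee_rot: [0.992, -0.129, 0.001, 0.006]
ft_force: [5.0, -1.4, -2.1]
grip_width: 0.0
rack pos [0.0344 0.0571 0.2041] yaw err deg 89.43 tilt fix wx,wy 0.0125 -0.0004
clock: 19.8
position: [0.5432, -0.1712, 0.1989]
ee_rot: [0.992, -0.129, -0.0, 0.006]
ft_force: [4.7, -1.2, 0.1]
grip_width: 0.003
rack pos [0.0143 0.0569 0.1989] yaw err deg 89.42 tilt fix wx,wy 0.0128 -0.0023
```

```bash
python3 -m jog '[[[-0.007,0.002,-0.005],[-0.01,-0.002,0],0],[[-0.007,0.002,-0.006],[0,0,0],0]]'
python3 -c "
from h import *;st()"
python3 -m jog '[[[-0.006,0.0016,-0.008],[0,0,0],0],[[-0.006,0.0016,-0.008],[0,0,0],0]]'
python3 -c "
from h import *;st()"
```

```text
clock: 20.05
position: [0.5283, -0.1669, 0.1881]
ee_rot: [0.992, -0.129, 0.002, 0.012]
ft_force: [2.6, 0.4, 3.4]
grip_width: 0.004
rack pos [-0.0012  0.0571  0.1881] yaw err deg 89.43 tilt fix wx,wy 0.0239 0.0002
clock: 20.3
position: [0.5153, -0.1632, 0.1714]
ee_rot: [0.992, -0.129, 0.002, 0.012]
ft_force: [3.7, -1.0, 2.3]
grip_width: -0.0
rack pos [-0.0148  0.0571  0.1714] yaw err deg 89.42 tilt fix wx,wy 0.024 -0.0
```

```bash
python3 -m jog '[[[-0.005,0.0013,-0.008],[0.012,0,0],0],[[-0.004,0.001,-0.008],[0.01,0,0],0]]'
python3 -c "
from h import *;st()"
python3 -m jog '[[[-0.004,0.001,-0.005],[0,0,0],0],[[-0.002,0.0005,-0.003],[0,0,0],0],[[0,0,0],[0,0,0],0]]'
python3 - <<'E'
from h import *
st()
p,d=cams.camera('scene');cv2.imwrite('pics/s10.png',cv2.resize(p[80:240,110:310,::-1],None,fx=4,fy=3.6))
E
```

```text
clock: 20.55
position: [0.506, -0.161, 0.1544]
ee_rot: [0.992, -0.129, 0.001, 0.001]
ft_force: [3.9, -1.5, 2.8]
grip_width: -0.001
rack pos [-0.0243  0.0568  0.1544] yaw err deg 89.42 tilt fix wx,wy 0.0012 0.0011
clock: 20.92
position: [0.4989, -0.1594, 0.1451]
ee_rot: [0.992, -0.129, -0.0, 0.0]
ft_force: [1.8, -0.4, 2.4]
grip_width: -0.002
rack pos [-0.0316  0.0564  0.1451] yaw err deg 89.45 tilt fix wx,wy 0.0002 -0.0005
```

View pics/s10.png

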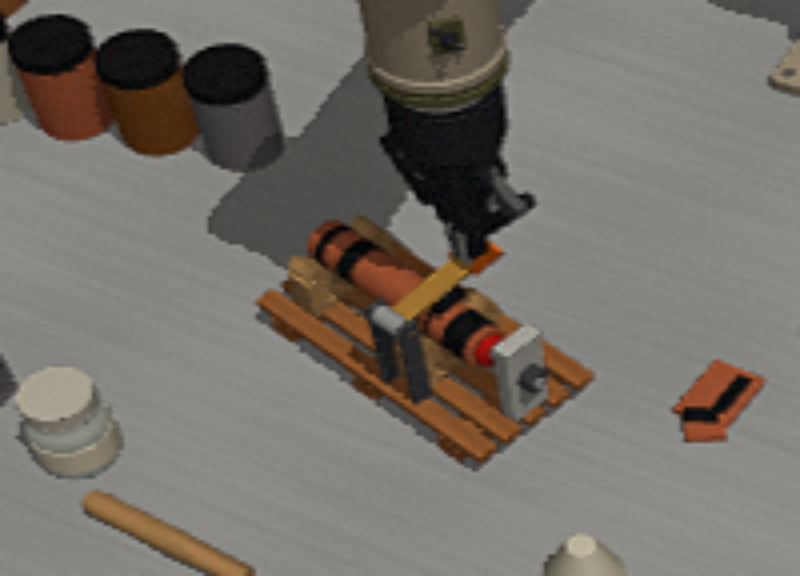

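```bash
python3 -m jog '[[[-0.002,0.0005,-0.004],[0,0,0],0],[[0,0,-0.003],[0,0,0],0]]'
python3 -m jog '[[[0,0,-0.003],[0,0,0],0],[[0,0,-0.002],[0,0,0],0]]'
python3 -c "
from h import *;st()"
```

```text
clock: 21.22
position: [0.4969, -0.1588, 0.1381]
ee_rot: [0.992, -0.129, -0.0, 0.0]
ft_force: [-0.9, 1.0, 4.6]
grip_width: -0.002
clock: 21.48
position: [0.4964, -0.1587, 0.1329]
ee_rot: [0.992, -0.129, -0.001, 0.0]
ft_force: [0.2, -0.5, 7.8]
grip_width: 0.002
rack pos [-0.0341  0.0565  0.1329] yaw err deg 89.44 tilt fix wx,wy 0.0003 -0.0017
```

```bash
python3 -m jog '[[[0,0,-0.0015],[0,0,0],0],[[0,0,0],[0,0,0],0]]'
python3 -c "
from h import *;st()"
python3 -m jog '[[[0,0,0.02],[0,0,0],0],[[0,0,0.05],[0,0,0],0],[[-0.02,0,0.05],[0,0,0],0],[[-0.055,-0.01,0.02],[0,0,0],0],[[-0.05,-0.01,0],[0,0,0],0]]'
python3 - <<'E'
from h import *
for n,p,W,ok,k,hsv in stemfit('f'):
    cv2.imwrite(f'pics/{n}11.png',cv2.resize(p[100:240,130:310,::-1] if n=='scene' else p[160:290,290:440,::-1],None,fx=4,fy=4))
    m=ok&(abs(k[...,0])<.025)&(k[...,1]>-.13)&(k[...,1]<.04)&(k[...,2]>.081)&(k[...,2]<.103)&(hsv[...,0]<14)&(hsv[...,1]>90)
    q=k[m];print(n,m.sum(),'-y end',np.percentile(q[:,1],[0,2]),'ztop')
    for lo in(-.07,-.05,-.03,-.01,.01,.03):
        t=q[(q[:,1]>lo)&(q[:,1]<lo+.02)]
        if len(t)>5: print(lo,((t[:,0].min()+t[:,0].max())/2).round(4),np.percentile(t[:,2],90).round(4))
    t=ok&(k[...,0]>-.055)&(k[...,0]<.035)&(k[...,2]>.102)&(k[...,2]<.15)&(abs(k[...,1]-.058)<.012)
    q=k[t]
    if len(q)>5: print('strap n',len(q),'slope,z0',np.polyfit(q[:,0],q[:,2],1),q[:,0].min())
E
```

```text
clock: 21.72
position: [0.4963, -0.1587, 0.1315]
ee_rot: [0.992, -0.129, -0.001, 0.0]
ft_force: [1.6, -0.4, 4.4]
grip_width: 0.002
rack pos [-0.0342  0.0565  0.1315] yaw err deg 89.43 tilt fix wx,wy 0.0005 -0.0022
clock: 22.35
position: [0.3663, -0.1764, 0.2706]
ee_rot: [0.992, -0.126, -0.007, -0.002]
ft_force: [0.2, -0.2, 0.4]
grip_width: -0.001
top 447 -y end [-0.07135273 -0.06885264] ztop
-0.07 -0.0003 0.0961
-0.05 0.0011 0.0954
-0.03 -0.0001 0.0957
-0.01 0.0001 0.0949
0.01 0.0011 0.0955
0.03 -0.0 0.0944
strap n 237 slope,z0 [0.02379128 0.11349335] -0.048751267373612725
scene 256 -y end [-0.07228216 -0.06898758] ztop
-0.07 -0.0001 0.0937
-0.05 0.0 0.0941
-0.03 -0.0002 0.0945
-0.01 -0.0012 0.0943
0.01 -0.0004 0.0949
strap n 190 slope,z0 [0.00707846 0.11238594] -0.05290235072909187
```

View pics/scene11.png

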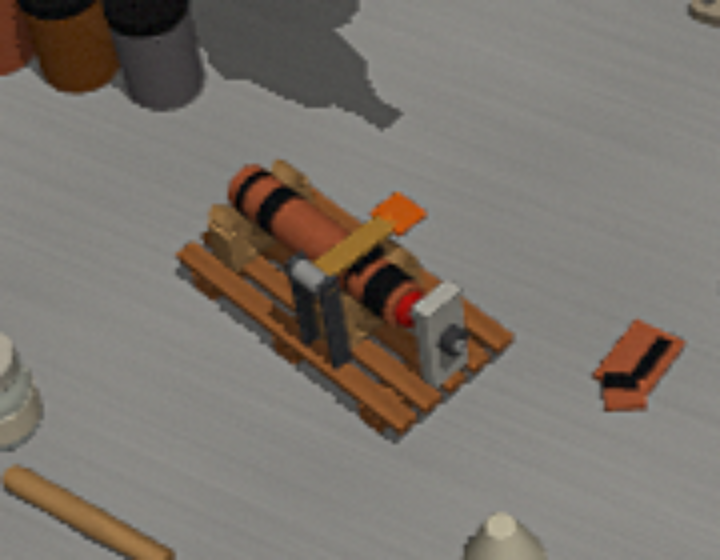

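View pics/top11.png

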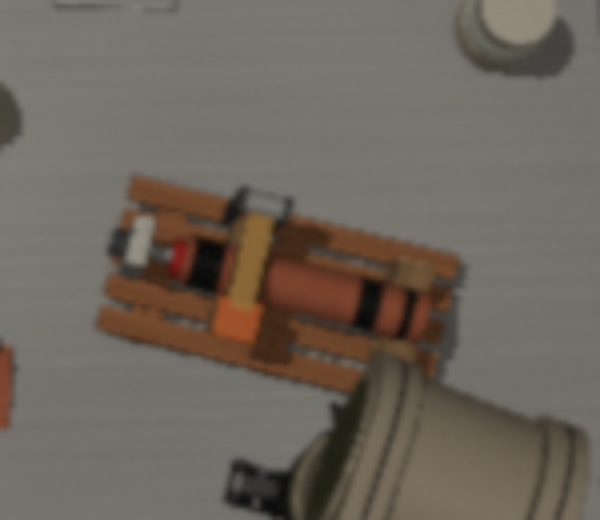

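```bash
python3 -c "
from workcell import manip;print(manip.hand_in())"
```

```text
the job is handed in; nothing more can be done
None
```

I laid the stem in the rack's V-yokes about 25 mm short of the buffer. I then slid it against the red buffer with the closed fingertips, and swung the brass strap over and pressed it down level. I let go and handed the job in at about 22.5 s of robot time; `hand_in` gives no verdict.

My last checks from both cameras, after letting go:
- **Seating:** the stem is parallel to the rack and within about 1 mm of the yoke centreline.
- **Buffer:** the stem's rear end stayed at rack y of about -71 mm, the same before and after clamping. The picture shows it still against the buffer.
- **Push force:** the reading while pushing on the buffer was at most about 9 N, including 2 to 3 N of yoke friction. I take the load on the buffer to have been about 6 N, but I did not measure it directly.
- **Strap:** the slope reads 0.02 rad from the top camera and 0.01 rad from the scene camera, so it is level to within about 1°. The highest press reading on the tab was 7.8 N.
- **Surroundings:** no unexpected contact forces showed, and the pictures show nothing else moved. I did not measure the bystanders' positions afterwards.

No check failed. The cameras' readings differed by a few millimetres at most on the stem ends.

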